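Lay the doll's dresser on the felt pad

ROBOT

A 6-joint arm with a two-finger parallel gripper is mounted at the origin on the work surface. World frame = base frame: x ahead of the robot, y to its left, z up, the work surface at z = 0. Lengths are in mm, angles in rad, forces in N, time in s.
With the tool pointing down it reaches from about 275 to 825 mm from the base axis. Payload 5.2 kg.
Tool frame: the origin (TCP) lies at the very end of the fingers, on their centre line; the grasp point (between the pads) lies 19 mm behind it; x points along the fingers, z is the direction in which the jaws open and shut, and the axes are right-handed (so a half turn about x gives the same grasp; the last joint's range is limited). The gripper opens to 93 mm and grips with 3 to 60 N. Pads are 15 mm wide; open, the fingers measure 128 mm over their backs; the gripper's body (75 mm by 188 mm) begins 65 mm behind the grasp point.
Start: joints at [-1.494, 0.259, 1.535, -0, 1.348, -0.203], TCP at [151.911, -528.609, 188.953] pointing down, gripper open.
Joint ranges: [-3.14, 3.14], [-0.91, 2.08], [0.19, 2.58], [-1.22, 4.36], [0.22, 2.71], [-3.12, 3.12]. Speed limits (rad/s): [2.57, 2.57, 3.14, 3.14, 3.14, 3.14].

INTERFACE

Orientations are given as [roll, pitch, yaw] about the fixed x, y, z axes, in that order (R = Rz(yaw) Ry(pitch) Rx(roll)).
In Python, from cell import manip, kin, cams, close_job, get_t, get_qpos, get_qvel, get_effort, get_eef_pos, get_tcp_rot, get_contact_force, get_wrist_torque, get_finger_gap gives the robot as it stands. Calls block until the motion is done:
- manip.move_to(position, orientation): joint-space move of the TCP to a pose.
- manip.move_linear(position, frame=None, speed=150): straight line of the TCP; frame=None keeps the orientation; speed is the mean speed in mm/s.
- manip.movej(angles): joint-space move.
- manip.gripper_to(opening): opening from 0.0 (shut) to 1.0 (fully open); the grip force is fixed at half the most; returns when the fingers have stopped.
- manip.dwell(seconds).
- kin.inverse_kinematics(position, orientation): joint angles nearest the present ones, or None.
- cams.camera(name): name is "scene" or "top" or "wrist"; returns (picture, depth): 384x512x3 uint8, red, green, blue; 384x512 float32, mm along the optical axis (not along the pixel's ray), 0 where there is no reading.
- cams.camera_info(name): a dict with "mtx" (3x3 intrinsics, pixels), "position" and "orientation" of the camera in the world; the wrist camera has in their place "mount" (4x4, takes a point from camera to tool coordinates, whose origin is the TCP and whose axes are the tool frame's). Camera axes: x right, y down, z forward; pixel columns grow to the right and rows downward; lengths in mm; the calibration is good to about 2 mm. A picture is of the moment at which its call begins: read the wrist's pose just before it. camera_info takes no time and is no camera call.
A pose or a line that the arm cannot do raises manip.PlanningError and nothing moves.
- close_job(): hands the job in, once; it reports no verdict.
Readings, each from a call of its own:
- get_t(): time.
- get_qpos(): joint angles.
- get_qvel(): joint speeds.
- get_effort(): joint torques, N m.
- get_eef_pos(): TCP position.
- get_tcp_rot(): TCP orientation.
- get_contact_force(): force on the tool from outside, world axes, zero at the start.
- get_wrist_torque(): the same for the moment, N m.
- get_finger_gap(): opening from 0.0 (shut) to 1.0 (fully open).
Only numpy, scipy, OpenCV 4.12 (cv2) and the standard library are available. Lean on these libraries where they do the work, as an engineer would, in place of code of your own. Each camera call takes 0.05 s, during which the arm holds its last target. There are 200 camera calls.

TASK

The doll's dresser has to lie on its back on the marked felt pad so that its doors can be worked on. First push the little round stool right off the pad, leaving it upright on the bench, then push the standing dresser high on its front so that it topples backwards and comes to lie on its back wholly inside the tape outline. Only push: do not lift or carry anything, and leave the other things where they are.

Things in the scene. Friction and masses are not known exactly. Their poses are not given: they have to be found in the camera images.
- pad: the marked landing zone: a grey felt rectangle bordered by pale tape, 230 mm (its x) by 170 mm (its y) over the outside of the tape, let in flush with the bench (nothing to bump into). Origin at its centre at bench height. Its x axis points from the end where the dresser stands to the opposite, far end.
- dresser: doll's dresser of dark wood, 175 mm tall, 100 mm wide (its y), 0.2 to 0.45 kg, standing across the pad's -x end. Origin at the centre of its 60 x 100 mm underside, z up when standing; x points to its flat back (x = +30 mm), which faces the pad's centre; its front is at -x. Lower cupboard: 76 mm high, front at x = -30 mm (counter edge -33 mm). On its back its x axis points straight down.
- dresser_push (a point): point high on the dresser's front, 148 mm up, mid-width, on the flat face of the upper glazed cabinet (76 to 166 mm high, set back, face at the dresser's x = -8 mm; cornice above, front at x = -12 mm). The dresser leans about its lower back edge and falls by itself past about 18 degrees (centre of mass 80 mm up, 25 mm from the back). Axes as the dresser's.
- dresser_bl (a point): corner of the dresser's back: bottom, at its y = +50 mm
- dresser_br (a point): corner of the dresser's back: bottom, at its y = -50 mm
- dresser_tl (a point): corner of the dresser's back: top, at its y = +53 mm (175 mm up)
- dresser_tr (a point): corner of the dresser's back: top, at its y = -53 mm (175 mm up)
- stool: low round turned stool of mid-brown wood, 56 mm across, 30 mm high, about 0.05 to 0.1 kg, left standing on the pad in the half away from the dresser. Origin at the centre of its underside, z up. It slides easily when pushed near half height.
- chair: bystander: doll's chair of mid-brown wood, 46 x 46 mm, seat at 46 mm, back (on its +x side) 93 mm high; origin at the centre of its underside. Leave it alone.
- teapot: bystander: brass doll's teapot, 44 mm across (67 mm with spout and handle), 45 mm high; origin at the centre of its underside. Leave it alone.
- vase: bystander: green glass doll's vase, 38 mm across, 64 mm high; origin at the centre of its underside. Leave it alone.
- lamp: bystander: brass doll's oil lamp with a white globe, 34 mm across, 80 mm high; origin at the centre of its underside. Leave it alone.
- clock: bystander: standing doll's longcase clock of dark wood, 34 x 44 mm, 174 mm high; it stands apart, to the robot's left; origin at the centre of its underside. Leave it alone.
- brush: bystander: broad varnish brush lying flat, 160 mm long; origin near its middle, x along it. Leave it alone.
Mind the look-alikes: they are no part of the job. What is shaped like the dresser but turquoise is not meant. Leave any orange look-alike of the stool alone.

How it is judged:
By the outcome, as a careful person would: the job done as asked, in the order asked, and still so for the second after the job is handed in, with the robot touching nothing.
It also fails if it takes over 59 s, if anything falls off the work surface, if the arm or the gripper's body presses on something with over 40 N, if the wrist force passes 120 N, or if a joint passes its speed limit or range.

## Working session

There is one attempt and no reset: what is moved stays moved. The work goes in short steps, each a Python script; the robot and the scene stay as the last script left them, time stands still between calls to the robot, and variables do not carry over. Pictures are saved under pics/ and viewed, about 8 in all and at most 12, crops included, and the job is handed in when it is done.

```bash
mkdir -p pics; cat > h.py <<'E'
import numpy as np, cv2
from cell import *
from scipy.spatial.transform import Rotation as R
def pts(name):
    im,d=cams.camera(name); i=cams.camera_info(name); K=np.array(i["mtx"])
    v,u=np.mgrid[:384,:512]
    c=np.stack([(u-K[0,2])/K[0,0]*d,(v-K[1,2])/K[1,1]*d,d],-1)
    o=np.array(i["orientation"],float); Rm=o if o.shape==(3,3) else R.from_euler('xyz',o).as_matrix()
    P=c@Rm.T+np.array(i["position"]); P[d==0]=np.nan
    return im,P
def save(n,im): cv2.imwrite('pics/'+n,im[...,::-1])
E
python3 - <<'E'
from h import *
for n in("top","scene"):
    i=cams.camera_info(n); print(n,i)
    im,P=pts(n); np.savez(n+'.npz',im=im,P=P); 
    save(n+'.png',cv2.resize(im,(768,576),interpolation=cv2.INTER_CUBIC))
    print(np.nanmin(P.reshape(-1,3),0),np.nanmax(P.reshape(-1,3),0),np.isnan(P[...,0]).mean())
print(get_t())
E
```

```text
top {'mtx': array([[388.98275997,   0.        , 252.51087125],
       [  0.        , 388.98275997, 192.69901114],
       [  0.        ,   0.        ,   1.        ]]), 'position': array([ 405.3528018 ,   48.97619263, 1122.91651312]), 'orientation': array([-2.97280805, -0.03246556, -1.57416851])}
[   64.62174434 -1436.48075649  -770.51643441] [1800.18798357 1304.40832182  642.29305171] 0.003997802734375
scene {'mtx': array([[423.90358479,   0.        , 261.43485086],
       [  0.        , 423.90358479, 185.40455201],
       [  0.        ,   0.        ,   1.        ]]), 'position': array([1359.38413013, -191.89333444,  772.15837977]), 'orientation': array([-2.25804041,  0.01489484,  1.24671633])}
[-2139.66049157  -752.4265224   -774.92412161] [ 952.94392174 2519.78121475  474.54716501] 0.006556193033854167
0.1
```

View pics/top.png

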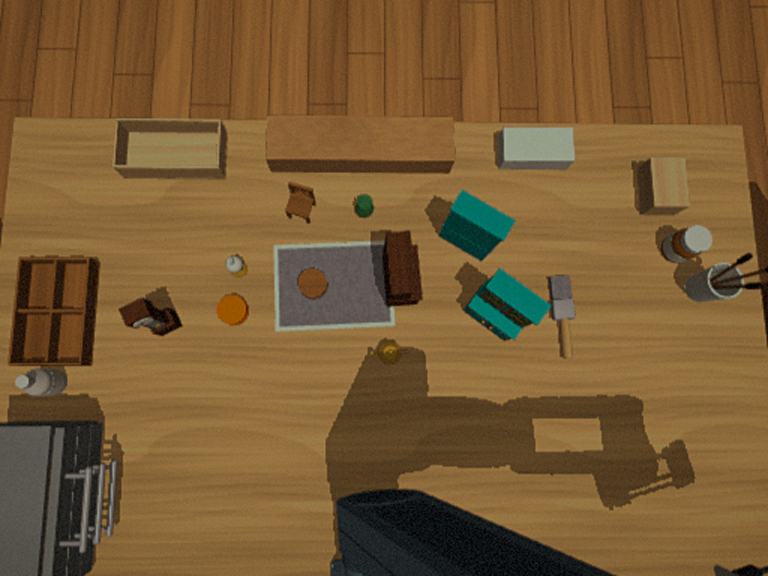

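View pics/scene.png

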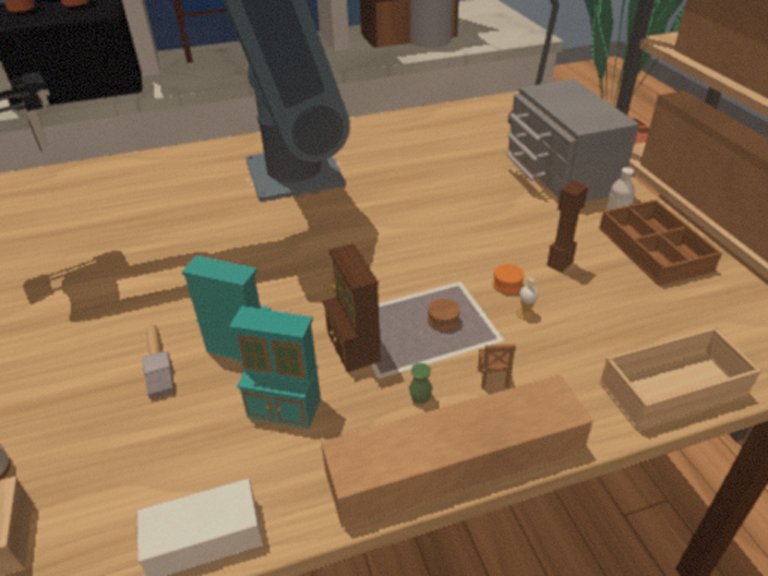

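Candidates in the top picture (768-wide pixels):
- **Dresser:** dark one at (402,268). The turquoise ones at (477,224) and (508,305) are decoys, and the dark clock is at (150,317).
- **Stool:** brown one on the pad at (312,283). The orange one at (232,309) is a decoy.

I choose the dark dresser and the brown stool. Next I measure them and check with a crop.

```bash
cat > meas.py <<'E'
from h import *
def run(names=("top","scene"),load=True):
    for n in names:
        if load: z=np.load(n+'.npz'); im,P=z['im'],z['P']
        else: im,P=pts(n); np.savez(n+'n.npz',im=im,P=P)
        reg=(P[...,0]>250)&(P[...,0]<720)&(P[...,1]>-400)&(P[...,1]<400)
        bench=P[reg&(abs(P[...,2])<12)]; print(n,'bench z',np.median(bench[:,2]))
        hsv=cv2.cvtColor(im,cv2.COLOR_RGB2HSV).astype(int)
        up=reg&(P[...,2]>13)&(P[...,2]<260)
        k,l,s,c=cv2.connectedComponentsWithStats(up.astype(np.uint8))
        for j in range(1,k):
            if s[j,4]<40: continue
            q=P[l==j]; col=np.median(im[l==j],0)
            t=q[q[:,2]>np.percentile(q[:,2],95)-8]
            r=cv2.minAreaRect(t[:,:2].astype(np.float32))
            print(j,s[j],'rgb',col,'zmax %.0f'%np.percentile(q[:,2],98),'top',np.round(r[0]),np.round(r[1]),round(r[2]),'ext',np.round(np.percentile(q,[1,99],axis=0)[:,:2].ravel()))
        pale=reg&(abs(P[...,2])<12)&(hsv[...,1]<60)
        k,l,s,c=cv2.connectedComponentsWithStats(cv2.morphologyEx(pale.astype(np.uint8),cv2.MORPH_CLOSE,np.ones((5,5))))
        j=1+np.argmax(s[1:,4]); q=P[(l==j)&pale]; r=cv2.minAreaRect(q[:,:2].astype(np.float32)); print('pad',r,s[j])
        print(np.round(cv2.boxPoints(r)))
if __name__=="__main__": run()
E
python3 meas.py; python3 - <<'E'
from h import *
z=np.load('top.npz');save('crop.png',cv2.resize(z['im'][110:250,150:390],None,fx=3.3,fy=3.3,interpolation=cv2.INTER_CUBIC))
E
```

```text
top bench z 0.4775189044048602
1 [ 293  134   51   39 1265] rgb [ 0. 67. 58.] zmax 179 top [ 696. -158.] [106.  43.] 59 ext [ 654. -205.  718. -106.]
2 [ 255  154   27   50 1106] rgb [63. 33. 16.] zmax 179 top [614. -18.] [106.  42.] 5 ext [561. -61. 666.   6.]
3 [150 170  12  12 110] rgb [133.  133.  115.5] zmax 81 top [636. 285.] [7. 8.] 88 ext [621. 270. 651. 299.]
4 [198 179  20  19 299] rgb [113.  69.  31.] zmax 34 top [605. 141.] [54. 53.] 88 ext [579. 114. 631. 165.]
5 [ 310  178   73   61 2106] rgb [ 12. 115. 102.] zmax 178 top [ 557. -213.] [106.  43.] 53 ext [ 472. -359.  617. -155.]
6 [144 196  21  20 315] rgb [154.  84.   0.] zmax 34 top [554. 291.] [54. 54.] 83 ext [528. 264. 579. 316.]
7 [ 95 201  26  18 181] rgb [29. 17. 10.] zmax 177 top [534. 395.] [ 9. 25.] 90 ext [519. 389. 547. 400.]
8 [247 227  25  16 202] rgb [89.5 63.  20. ] zmax 44 top [475.  -3.] [57. 31.] 68 ext [452. -36. 494.  26.]
9 [249 326  40   8 227] rgb [18. 21. 23.] zmax 259 top [252. -12.] [ 2. 81.] 2 ext [250. -52. 254.  28.]
pad ((605.461669921875, 100.99915313720703), (170.54379272460938, 229.12
[... 633 characters left out ...]
x 176 top [ 622. -188.] [242.  94.] 23 ext [ 528. -261.  719. -104.]
24 [329 176  21  17 272] rgb [201. 115.  56.] zmax 33 top [556. 294.] [54. 57.] 81 ext [529. 267. 583. 320.]
25 [346 185  13  24 178] rgb [155.5 136.  117. ] zmax 80 top [639. 287.] [8. 9.] 84 ext [629. 273. 654. 300.]
26 [285 199  22  19 313] rgb [144.  97.  63.] zmax 32 top [607. 144.] [54. 56.] 78 ext [581. 116. 633. 169.]
27 [ 95 217  21  47 598] rgb [147.5 125.  111. ] zmax 21 top [ 546. -341.] [159.  42.] 3 ext [ 468. -360.  623. -319.]
pad ((605.141845703125, 106.05148315429688), (173.7735137939453, 225.76907348632812), 2.252356767654419) [ 249  188   86   63 2820]
[[514. 215.]
 [523. -10.]
 [696.  -3.]
 [688. 222.]]
```

View pics/crop.png

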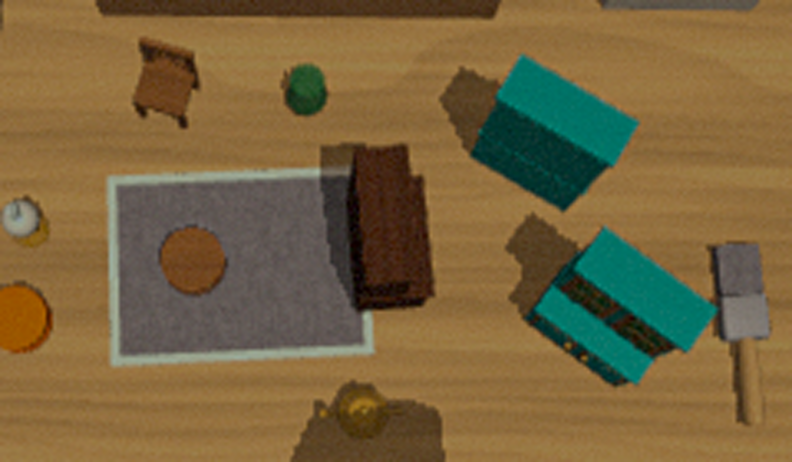

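The crop confirms the choice: dark dresser at crop (390,230), brown stool at (193,260), decoys turquoise and orange. The clear way off the pad for the stool is towards the robot. That is world -x, which is down in the picture.

```bash
cat >> h.py <<'E'
def ori(jaw_yaw):  # tool down, jaws along jaw_yaw
    z=np.array([np.cos(jaw_yaw),np.sin(jaw_yaw),0]);x=np.array([0,0,-1.]);y=np.cross(z,x)
    a=R.from_matrix(np.stack([x,y,z],1)).as_euler('xyz'); return list(a)
E
python3 - <<'E' 2>&1 | grep -v Warn
from h import *
best=None
for s in(1,-1):
    o=ori(s*np.pi/2); q=kin.inverse_kinematics([678,142,200],o); print(s,o,q)
    if q is not None:
        c=abs(np.array(q)-get_qpos()).max()
        if best is None or c<best[0]: best=(c,o)
o=best[1]
manip.move_to([400,-300,260],o); manip.move_to([500,142,260],o)
manip.gripper_to(0.2)
manip.move_to([678,142,200],o)
manip.move_linear([678,142,12])
manip.move_linear([640,142,12],speed=60); print(get_contact_force())
manip.move_linear([500,142,12],speed=70); print(get_contact_force(),get_eef_pos())
manip.move_linear([540,142,12],speed=100)
manip.move_linear([540,142,260],speed=250)
print(get_t(),get_qpos())
im,P=pts("scene"); np.savez('s2.npz',im=im,P=P); save('s2.png',cv2.resize(im[100:300,150:420],(783,580)))
E
```

```text
1 [np.float64(-1.5707963267948966), np.float64(1.5707963267948966), np.float64(0.0)] [ 4.58139642e-02  5.15033618e-01  1.12665987e+00 -4.44089210e-16
  1.49989916e+00 -1.52498236e+00]
-1 [np.float64(1.5707963267948966), np.float64(1.5707963267948966), np.float64(0.0)] [ 4.58139642e-02  5.15033618e-01  1.12665987e+00 -4.44089210e-16
  1.49989916e+00  1.61661029e+00]
[-0.10540911  0.80808951 -0.09213783]
[-0.67785409  0.53518024 -0.04027491] [500.29473754 141.9972444   11.98023707]
11.7333 [ 5.74222397e-02  2.37688580e-01  1.39392534e+00 -1.16258845e-05
  1.51261717e+00 -1.51338968e+00]
```

View pics/s2.png

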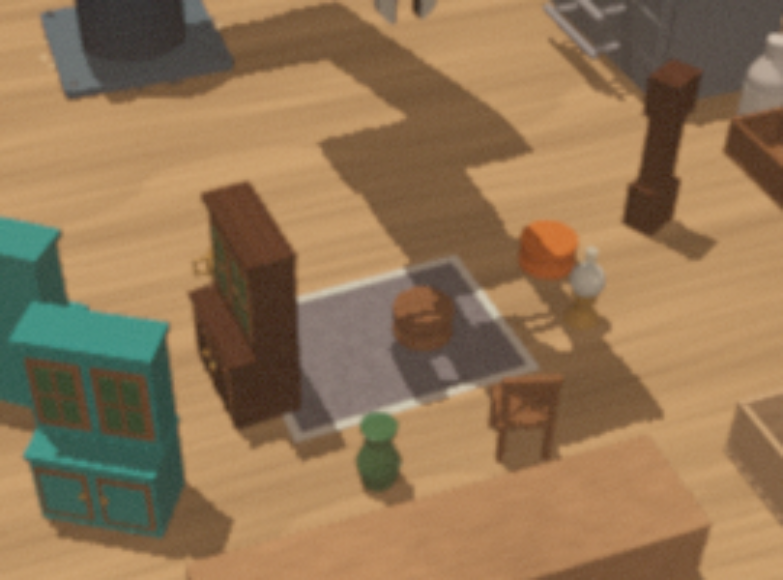

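The stool is still at crop (423,318) and has not moved. I suspect the fingers straddled it because they did not close, so I check the gap.

```bash
python3 - <<'E' 2>&1 | grep -v Warn
from h import *
print(get_finger_gap(),get_eef_pos(),get_tcp_rot(),R.from_euler('xyz',get_tcp_rot()).as_matrix().round(2))
print(manip.gripper_to(0.2),get_finger_gap(),get_t())
i=cams.camera_info("scene");Rm=R.from_euler('xyz',i["orientation"]).as_matrix()
p=Rm.T@(np.array(get_eef_pos())-i["position"]);u=i["mtx"]@p;print(u[:2]/u[2],p)
im,P=pts("scene");save('s3.png',im[60:320,120:440])
z=np.load('s2.npz')
m=(abs(z['P'][...,0]-600)<80)&(abs(z['P'][...,1]-142)<70)&(z['P'][...,2]>14)&(z['P'][...,2]<45)
print(m.sum(),z['P'][m].mean(0))
E
```

```text
0.20253539974352483 [538.90863926 141.94974628 258.23310579] [ 1.62153549  1.56749224 -3.09083127] [[-0. -1. -0.]
 [-0. -0.  1.]
 [-1.  0. -0.]]
False 0.19696658395367678 12.0
[287.94425429 116.24907517] [  63.03435804 -164.4386717  1007.96271818]
306 [610.76009659 141.65212191  28.02744982]
```

View pics/s3.png

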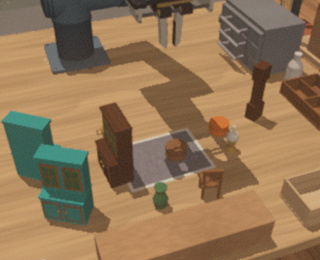

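```bash
python3 - <<'E' 2>&1 | grep -v Warn
from h import *
for n in("scene","top"):
    im,P=pts(n)
    m=(P[...,0]>440)&(P[...,0]<640)&(P[...,1]>60)&(P[...,1]<225)&(P[...,2]>180)&(P[...,2]<420)
    q=P[m]; print(n,m.sum(),np.percentile(q[:,2],[0,.5,1,2,5,10,50]).round())
    lo=q[q[:,2]<np.min(q[:,2])+40]; print(lo.min(0),lo.mean(0),lo.max(0))
    for a in range(220,420,20):
        s=q[(q[:,2]>=a)&(q[:,2]<a+20)]
        if len(s): print(a,len(s),s.min(0).round(),s.max(0).round())
print(get_eef_pos(),get_qpos())
E
```

```text
scene 2200 [288. 292. 294. 299. 309. 325. 395.]
[531.38404163 117.39322267 288.13231624] [546.82105937 142.90685427 310.18843034] [552.77362612 168.73930481 328.05180489]
280 50 [534. 120. 288.] [553. 165. 300.]
300 135 [532. 118. 300.] [552. 167. 320.]
320 146 [531. 116. 320.] [552. 169. 340.]
340 160 [532. 116. 340.] [554. 171. 360.]
360 145 [507.  60. 360.] [578. 224. 380.]
380 633 [513.  60. 380.] [580. 225. 400.]
400 931 [505.  60. 400.] [578. 225. 420.]
top 957 [378. 387. 389. 389. 390. 392. 416.]
[503.75568989  60.00177892 377.76681942] [525.83490069 141.49822849 409.31962471] [574.60888529 224.80163948 417.75830446]
360 2 [506. 219. 378.] [508. 219. 379.]
380 235 [504.  60. 383.] [517. 224. 400.]
400 720 [504.  61. 400.] [575. 225. 420.]
[539.90021987 141.98856057 259.59023892] [ 5.73671873e-02  2.37605110e-01  1.39155047e+00 -1.48654003e-06
  1.51318199e+00 -1.51340252e+00]
```

Depth shows the fingertips at z≈288 while the robot reports 260. The tool really sits about 28 mm higher than reported, so the fingers passed over the stool. I measure the offset again at the low pose and compensate for it.

```bash
cat >> h.py <<'E'
def tips(c):
    """finger tip box from scene depth near commanded c"""
    im,P=pts("scene")
    m=(abs(P[...,0]-c[0])<28)&(abs(P[...,1]-c[1])<45)&(P[...,2]>max(c[2]-5,36))&(P[...,2]<c[2]+75)
    # in-air points only: drop anything not part of largest component
    k,l,s,_=cv2.connectedComponentsWithStats(cv2.morphologyEx(m.astype(np.uint8),cv2.MORPH_CLOSE,np.ones((5,9))))
    j=1+np.argmax(s[1:,4]); q=P[(l==j)&m]
    return np.percentile(q,[1,99],axis=0).round(),np.sort(q[:,2])[:5].round()
E
python3 - <<'E' 2>&1 | grep -v Warn
from h import *
o=ori(np.pi/2)
manip.move_to([678,142,200],o); print(get_t(),get_eef_pos(),tips([678,142,200]))
manip.move_linear([678,142,40]); print(get_t(),get_eef_pos(),tips([678,142,40]))
im,_=pts("scene"); save('s4.png',cv2.resize(im[130:270,230:400],(680,560)))
E
```

```text
12.8 [677.2550464  142.08377128 199.8192364 ] (array([[671., 118., 231.],
       [690., 168., 275.]]), array([230., 230., 230., 231., 231.]))
14.0667 [678.88783863 142.05322368  41.37364709] (array([[672., 118.,  72.],
       [690., 168., 115.]]), array([68., 71., 72., 73., 74.]))
```

View pics/s4.png

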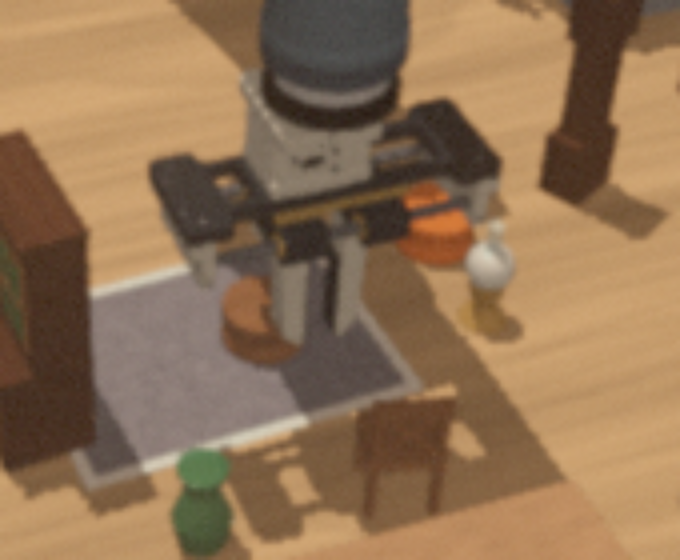

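The picture shows the fingertips at about (310,335), in the air beyond the stool. The depth gives a steady offset of about 28 to 30 mm. I go to about 15 mm true height and watch the force.

```bash
python3 - <<'E' 2>&1 | grep -v Warn
from h import *
for z in(10,-4,-13):
    manip.move_linear([678,142,z],speed=60); print(z,get_contact_force().round(1) if hasattr(get_contact_force(),'round') else get_contact_force())
manip.move_linear([640,142,-13],speed=60); print(get_contact_force())
manip.move_linear([570,142,-13],speed=60); print(get_contact_force())
manip.move_linear([500,142,-13],speed=60); print(get_contact_force(),get_eef_pos())
manip.move_linear([540,142,-13],speed=100)
manip.move_linear([540,142,260],speed=250)
print(get_t())
im,P=pts("scene"); 
save('s5.png',cv2.resize(im[100:300,150:420],(540,400)))
hsv=cv2.cvtColor(im,cv2.COLOR_RGB2HSV)
m=(P[...,0]>400)&(P[...,0]<700)&(abs(P[...,1]-142)<70)&(P[...,2]>14)&(P[...,2]<45)
print(m.sum(),np.percentile(P[m],[2,50,98],axis=0).round())
E
```

```text
10 [0.2 0.3 0.9]
-4 [0.  0.3 0. ]
-13 [ 0.1  0.4 -0.6]
[0.0696082  0.69639221 0.03941016]
[-1.85970215  0.69594873 -0.64979455]
[ 0.15175788 -0.25184065  0.17487973] [500.42662914 141.976189   -12.96396655]
20.7083
242 [[442. 118.  15.]
 [473. 142.  29.]
 [493. 168.  32.]]
```

View pics/s5.png

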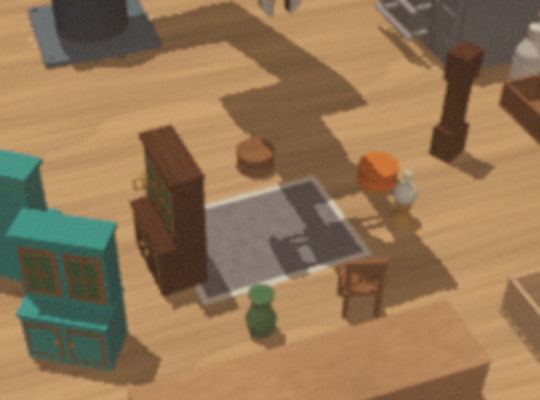

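The picture shows the stool upright at (255,157), clear of the pad. By depth its nearest edge is at x≈494 and the pad edge is at about 518. Next I topple the dresser, with the tips at about 148 mm true height.

```bash
python3 - <<'E' 2>&1 | grep -v Warn
from h import *
a=np.radians(4.5); d=np.array([-np.sin(a),np.cos(a),0]); c=np.array([614.5,-16.5,0])
o=min((ori(a),ori(a+np.pi)),key=lambda o:abs(np.array(kin.inverse_kinematics([618,-72,280],o))-get_qpos()).max())
z=120
def p(s,z=z): return list(c+d*(s-21)+[0,0,z])   # s = tool centre ahead of cornice front
manip.move_to([500,60,290],o); manip.move_to(p(-34,280),o)
manip.gripper_to(0.3)
manip.move_linear(p(-34,z)); print(get_eef_pos(),get_contact_force(),tips(p(-34,z)))
for s in(-12,10,25,35,44,52):
    manip.move_linear(p(s),speed=60); print(s,get_contact_force(),get_t())
manip.dwell(1.0)
im,P=pts("scene");save('s6.png',cv2.resize(im[100:300,150:420],(540,400)))
E
```

```text
[619.56089207 -71.58037215 121.07231162] [0.32563919 0.33499408 0.42650973] (array([[593., -78., 116.],
       [647., -27., 176.]]), array([115., 115., 116., 116., 117.]))
-12 [ 0.47161815 -0.51168538  0.52856641] 24.9167
10 [0.52862061 0.07680757 0.35374571] 25.4333
25 [ 0.63893975 -0.24914821 -0.0583029 ] 25.8333
35 [-0.62099026 -0.51039064  0.29385807] 26.15
44 [ 0.88219326 -0.08057297 -0.0504327 ] 26.45
52 [-0.04278358 -0.23779582  0.18102194] 26.7333
```

View pics/s6.png

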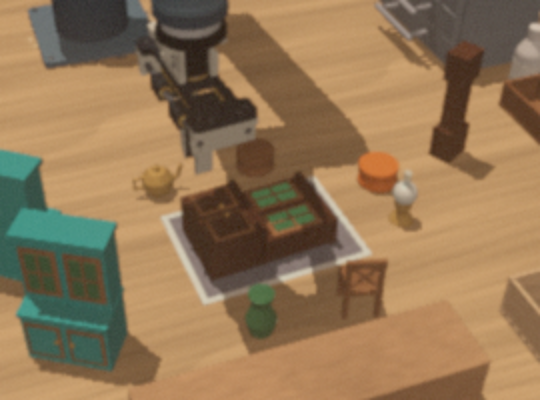

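The dresser has toppled onto its back on the pad, at about (258,225) in the picture, with tape visible around it. I retract and check from above.

```bash
python3 - <<'E' 2>&1 | grep -v Warn
from h import *
p=np.array(get_eef_pos()); manip.move_linear(list(p+[0,0,150]),speed=200)
manip.move_to([300,-350,300],ori(np.radians(4.5)) )
print(get_t())
im,P=pts("top"); np.savez('t7.npz',im=im,P=P)
save('t7.png',cv2.resize(im[110:250,150:390],None,fx=3.3,fy=3.3,interpolation=cv2.INTER_CUBIC))
old=np.load('top.npz')
ax=np.array([-np.sin(np.radians(2.4)),np.cos(np.radians(2.4))]); ay=np.array([-ax[1],ax[0]])
for n in("top","scene"):
    if n=="scene": im,P=pts(n)
    pc=np.array([605.3,102.5])
    m=(abs(P[...,0]-605)<110)&(abs(P[...,1]-90)<150)&(P[...,2]>12)&(P[...,2]<100)
    k,l,s,_=cv2.connectedComponentsWithStats(m.astype(np.uint8)); j=1+np.argmax(s[1:,4]); q=P[l==j]
    e=(q[:,:2]-pc)@np.stack([ax,ay],1); print(n,len(q),'pad-frame ext',np.percentile(e,[.5,99.5],axis=0).round(),'rect',cv2.minAreaRect(q[:,:2].astype(np.float32)),np.percentile(q[:,2],98))
E
python3 - <<'E'
import meas; meas.run(("top",),load=False)
E
```

```text
30.4333
top 2295 pad-frame ext [[-96. -50.]
 [ 78.  54.]] rect ((603.688232421875, 93.63753509521484), (104.37617492675781, 175.1678009033203), 4.502562522888184) 65.65390021132808
scene 2559 pad-frame ext [[-95. -55.]
 [ 81.  50.]] rect ((606.9025268554688, 96.77880096435547), (107.84249114990234, 176.5261993408203), 5.114502906799316) 63.67603141832409
top bench z 0.44674739309596134
1 [ 293  134   51   39 1262] rgb [ 0. 68. 58.] zmax 178 top [ 697. -158.] [106.  44.] 59 ext [ 654. -205.  719. -106.]
2 [ 192  167   65   43 2295] rgb [66. 42. 23.] zmax 65 top [608.  44.] [102.  76.] 5 ext [550.   7. 656. 179.]
3 [150 170  12  12 107] rgb [136. 135. 117.] zmax 81 top [636. 284.] [8. 8.] 4 ext [621. 270. 651. 300.]
4 [ 310  178   73   61 2112] rgb [ 12. 111.  88.] zmax 178 top [ 557. -213.] [106.  43.] 53 ext [ 472. -359.  617. -154.]
5 [144 196  21  20 316] rgb [154.  84.   0.] zmax 35 top [554. 291.] [54. 53.] 2 ext [528. 264. 579. 316.]
6 [ 95 201  26  18 177] rgb [28. 16. 11.] zmax 176 top [534. 394.] [24. 10.] 0 ext [519. 388. 548. 400.]
7 [247 227  25  16 205] rgb [124.  88.  26.] zmax 43 top [475.  -4.] [59. 34.] 66 ext [452. -37. 494.  26.]
8 [197 228  20  20 312] rgb [110.5  66.   27. ] zmax 35 top [465. 140.] [53. 53.] 45 ext [438. 115. 491. 165.]
pad ((605.6632080078125, 100.93061065673828), (170.01129150390625, 229.41131591796875), 2.8155486583709717) [ 183  160   80   61 2163]
[[515. 211.]
 [526. -18.]
 [696.  -9.]
 [685. 220.]]
```

View pics/t7.png

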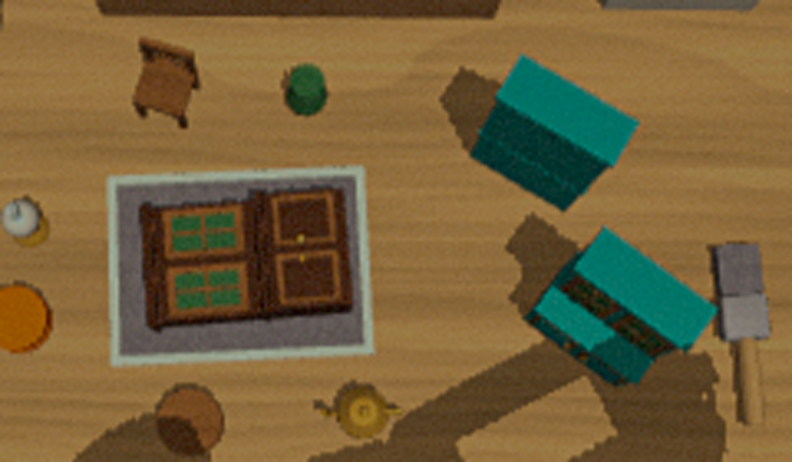

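The top view shows the dresser on its back at (248,258), inside the tape all round. The stool is off the pad at (190,420), and the other things have not moved. I hand in.

```bash
python3 -c "
from cell import *
print(get_t(),close_job())"
```

```text
the job is handed in; nothing more can be done
30.5833 None
```

The job is done and handed in at 30.6 s. I pushed the stool off the pad towards the robot, then toppled the dresser onto its back inside the tape outline.

**Last checks:**
- **Dresser:** both cameras put it at about -96 to +80 mm along the pad and within ±55 mm across. The outline is ±115 by ±85 mm.
- **Stool:** its top is at its upright height, and its centre is at (465, 140). Its nearest edge is about 25 mm outside the pad.
- **Other things:** the clock, lamp, teapot, both turquoise dressers and the orange stool read the same as before, to about 1 mm. The chair, vase and brush look unmoved in the picture.
- **Forces:** contact readings, taken only between moves, stayed under about 2 N.

**What went wrong or disagreed:**
- **Missed first push:** my first pass at the stool went over it and touched nothing. Camera depth showed the fingertips about 28 mm higher than the robot reported, so I corrected for that in both pushes.
- **Camera disagreement:** the two cameras differed by up to 5 mm on the pad's position.

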